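# Rebuild the token-dish tower on the tray

### The arm

A 6-joint arm with a two-finger parallel gripper is mounted at the origin on the work surface. World frame = base frame: x ahead of the robot, y to its left, z up, the work surface at z = 0. Lengths are in m, angles in degrees, forces in N, time in s.
With the tool pointing down it reaches from about 0.35 to 0.875 m from the base axis. Payload 4.2 kg.
Tool frame: the origin (TCP) lies at the very end of the fingers, on their centre line; the grasp point (between the pads) lies 19 mm behind it (r.grip_point_offset is the distance from the TCP to the grasp point, in m); z points along the fingers, y is the line along which they close (so a half turn about z gives the same grasp; the last joint's range is limited). The gripper opens to 87 mm and grips with 3 to 60 N. Pads are 19 mm wide; open, the fingers measure 117 mm over their backs; the gripper's body (75 mm by 190 mm) begins 51 mm behind the grasp point.
Start: joints at [90.676, 22.042, 0.453, 0, -68.411, -14.817], TCP at [0.153, 0.606, 0.223] pointing down, gripper open.
Joint ranges: [-179.83, 179.83], [-69.29, 118.12], [-61.27, 80.66], [-181.25, 117.63], [-171.15, -9.14], [-177.46, 177.46]. Speed limits (degrees/s): [159.86, 159.86, 180, 180, 180, 180].

### API

Orientations are given as a 3x3 rotation matrix whose columns are the frame's x, y, z axes.
In Python, from station import r, cams gives the robot as it stands. The module is installed in compiled form; this text tells all that it offers.
- The arm moves only by the shell command python3 -m handwheel 'ROWS'. ROWS is JSON, a list that holds one entry, the list of rows, each a list of 7 numbers: the turn, a rotation vector about the tool's x, y, z in units of 6 degrees (1.0 is 6 degrees), then the shift along the tool's x, y, z in m, then the finger opening in m, from 0 to 0.087. In form: [[[ax, ay, az, x, y, z, jaw], ...]]. A call has 1 to 12 rows; each row shifts and turns the commanded pose from where the row before left it, along the tool's axes as they then stand; what a row does not reach is not made up. A row lasts 1/10 s, in which the tool goes at most 50 mm and 8.59 degrees, less where a joint would pass 70% of its speed; a pose out of reach is approached as far as the arm can. A call with a gripper value outside its range is refused whole. The fingers move at their own pace and stop on an object; the grip force is fixed at half the most. Time passes only in rows, so rows that do not move let the fingers close. It gives the time, the measured TCP pose, the force, the opening and the grip force at its end, in the units of the state.
- r.sense(): the state, without advancing time (a new reading comes with each control period).
- cams.capture(name): name is "side" or "top"; returns the picture (400x640x3 uint8, red, green, blue); there is no depth.
- cams.get_calibration(name): a dict with "camera_matrix" (3x3 intrinsics, pixels), "rvec" (rotation vector, rad) and "tvec" (3), from world to camera coordinates, as OpenCV has them. Camera axes: x right, y down, z forward; pixel columns grow to the right and rows downward; lengths in m; the calibration is good to about 2 mm. A picture is of the moment at which its call begins. get_calibration takes no time and is no camera call.
- r.finish_job(): hands the job in; it is judged then, once.
The state is a dict: "time_s": time; "joints": joint angles; "joint_velocities": joint speeds; "effort": joint torques, N m; "tcp_pos": TCP position; "ee_rot": TCP orientation; "wrist_force": force on the tool from outside, world axes, zero at the start; "moment": the same for the moment, N m; "gripper_width": opening from 0.0 (shut) to 1.0 (fully open); "gripper_force": force on a finger pad.
Only numpy, scipy, OpenCV 4.12 (cv2) and the standard library are available. Lean on these libraries where they do the work, as an engineer would, in place of code of your own. Each camera call takes 0.05 s, during which the arm holds its last target. There are 200 camera calls.

### The job

Put the three round token dishes away as a tower in the middle of the round rubber pad on the tray: carry them over one at a time, the largest first, then the medium one and the smallest, each seated level in the recess of the one below, and last put the small wooden knob lid into the top dish. Keep everything upright, and leave the square dish with its two dice and the jar where they are.

Things in the scene. Friction and masses are not known exactly. Their poses are not given: they have to be found in the camera images.
- large_center (a point): Largest round token dish, outer diameter 68 mm, recess 62 mm. White ceramic, straight-sided, 32 mm high, upright; in its top a recess 5 mm deep (rim wall 3 mm) with a flat ledge round a token well; the foot is bevelled (4 mm in over 6 mm height). Point: on its axis, 16 mm above its underside; z up. Loose on the shelf (z = 0) beside the tray, 140 g. Dishes, lid and jar stand in two rows along x, 90 mm or more between centres; grip across y.
- medium_center (a point): Medium round token dish, outer diameter 54 mm, recess 48 mm. White ceramic, straight-sided, 32 mm high, upright; in its top a recess 5 mm deep (rim wall 3 mm) with a flat ledge round a token well; the foot is bevelled (4 mm in over 6 mm height). Point: on its axis, 16 mm above its underside; z up. 100 g. Seated, its underside is 27 mm above the large dish's (4 mm play). Grip with the fingertips 8 to 12 mm above its underside to clear the rim below.
- small_center (a point): Smallest round token dish, outer diameter 40 mm, recess 34 mm. White ceramic, straight-sided, 32 mm high, upright; in its top a recess 5 mm deep (rim wall 3 mm) with a flat ledge round a token well; the foot is bevelled (4 mm in over 6 mm height). Point: on its axis, 16 mm above its underside; z up. 70 g. Seated, its underside is 27 mm above the medium dish's (4 mm play). Grip with the fingertips 8 to 12 mm above its underside to clear the rim below.
- lid_center (a point): Pale wooden lid, 30 mm high, loose on the shelf, 30 g: a disc 26 mm in diameter, 7 mm thick, its lower edge bevelled, with a straight round knob 18 mm in diameter from it to the top. Point: on its axis, 15 mm above its underside; z up. The disc drops into the small dish's recess (4 mm play), its underside then 27 mm above that dish's. Grip the knob with the fingertips 8 to 12 mm above the underside.
- pad_top (a point): Flat round black rubber pad, 90 mm in diameter, 3 mm thick, fixed on the tray's floor; point: middle of its upper face, 15 mm above the shelf. The grey plastic tray (200 mm in x, 300 mm in y, fixed) has a rim 26 mm above the shelf, 65 mm or more from the pad's centre. The pad is in its left or right half.
- board: Round wooden peg-solitaire board, 120 mm in diameter, 16 mm thick, with glass marbles rising to 26 mm above its underside; fixed on the tray's floor in the other half, its centre 130 mm or more from the pad's. Origin: middle of its underside. Not part of the job.
- jar_center (a point): A clear jar with a screw-top aluminium lid, 64 mm in diameter, 82 mm high, loose; the point is on its axis, half-way up, 41 mm above its underside. To be left alone.
- square_center (a point): A square white ceramic dish, 64 by 64 mm, 20 mm high, walls and floor 4 mm, loose, with the two dice in it; the point is on its axis 10 mm above its underside. To be left alone.
- die_a_center (a point): A brown die, 16 mm cube, loose in the square dish; the point is its centre. To be left alone.
- die_b_center (a point): The other brown die, 16 mm cube, loose in the square dish; the point is its centre. To be left alone.
Not all that is in view belongs to the job. Leave any red or turquoise look-alike of the part that bears medium_center alone.

How it is judged (in metres and radians):
On the way, in this order (a step that is already met when the one before it is completed fails the run):
1. the largest dish stands on the pad, let go (horizontal distance between large_center and pad_top below 0.012 m and z of large_center in the frame of pad_top between 0.013 and 0.019 m and angle between large_center's own z axis and vertical below 0.1 rad and contact force between the fingers and large below 0.1 N), for 0.2 s.
2. the medium dish is seated in the largest, let go (horizontal distance between large_center and pad_top below 0.012 m and z of large_center in the frame of pad_top between 0.013 and 0.019 m and angle between each of large_center, medium_center's own z axis and vertical below 0.1 rad and horizontal distance between medium_center and large_center below 0.008 m and z of medium_center in the frame of large_center between 0.024 and 0.03 m and contact force between the fingers and medium below 0.1 N), for 0.2 s.
3. the smallest dish is seated in the medium one, let go (horizontal distance between large_center and pad_top below 0.012 m and z of large_center in the frame of pad_top between 0.013 and 0.019 m and angle between each of large_center, medium_center, small_center's own z axis and vertical below 0.1 rad and horizontal distance between medium_center and large_center below 0.008 m and z of medium_center in the frame of large_center between 0.024 and 0.03 m and horizontal distance between small_center and medium_center below 0.008 m and z of small_center in the frame of medium_center between 0.024 and 0.03 m and contact force between the fingers and small below 0.1 N), for 0.2 s.
4. the lid is seated in the smallest dish, let go (horizontal distance between large_center and pad_top below 0.012 m and z of large_center in the frame of pad_top between 0.013 and 0.019 m and angle between each of large_center, medium_center, small_center, lid_center's own z axis and vertical below 0.1 rad and horizontal distance between medium_center and large_center below 0.008 m and z of medium_center in the frame of large_center between 0.024 and 0.03 m and horizontal distance between small_center and medium_center below 0.008 m and z of small_center in the frame of medium_center between 0.024 and 0.03 m and horizontal distance between lid_center and small_center below 0.008 m and z of lid_center in the frame of small_center between 0.023 and 0.029 m and contact force between the fingers and lid below 0.1 N), for 0.2 s.
At the end, for the whole second after the job is handed in: The largest dish stands level (within 0.1 rad) on the pad, its centre within 12 mm of the pad's; the medium dish sits level in it, the smallest in the medium and the lid in the smallest, each seated in the recess (height right to 3 mm, centres within 8 mm); all let go and at rest (horizontal distance between large_center and pad_top below 0.012 m and z of large_center in the frame of pad_top between 0.013 and 0.019 m and angle between each of large_center, medium_center, small_center, lid_center's own z axis and vertical below 0.1 rad and horizontal distance between medium_center and large_center below 0.008 m and z of medium_center in the frame of large_center between 0.024 and 0.03 m and horizontal distance between small_center and medium_center below 0.008 m and z of small_center in the frame of medium_center between 0.024 and 0.03 m and horizontal distance between lid_center and small_center below 0.008 m and z of lid_center in the frame of small_center between 0.023 and 0.029 m and linear speed of each of large, medium, small, lid below 0.02 m/s); the robot touches nothing.
It fails at once if a dish or the lid is tipped over (more than 0.6 rad) (angle between any of large_center, medium_center, small_center, lid_center's own z axis and vertical above 0.6 rad).
It fails at once if the jar, the square dish or a die is shifted by more than 15 mm (distance of any of jar_center, square_center, die_a_center, die_b_center from where it was at the start of the episode above 0.015 m).
It also fails if it takes over 122 s, if anything falls off the work surface, if the arm or the gripper's body presses on something with over 40 N, if the wrist force passes 120 N, or if a joint passes its speed limit or range.

## Working session

There is one attempt and no reset: what is moved stays moved. The work goes in short steps, Python scripts to look and compute and a shell command to move; the robot and the scene stay as the last step left them, time stands still between calls to the robot, and variables do not carry over. Pictures are saved under pics/ and viewed, at most 14 in all, crops included, and the job is handed in when it is done.

```bash
mkdir -p pics
python3 - <<'E'
from station import r,cams
import cv2,numpy as np
for n in("top","side"):
    im=cams.capture(n); cv2.imwrite(f"pics/{n}0.png",im[:,:,::-1])
    c=cams.get_calibration(n); R=cv2.Rodrigues(np.array(c["rvec"]))[0]; print(n,np.round(c["camera_matrix"],1).tolist(),np.round(-R.T@np.array(c["tvec"]).ravel(),3),np.round(R,2).tolist())
s=r.sense(); print(s["time_s"],s["tcp_pos"],np.round(s["ee_rot"],3).tolist(),s["gripper_width"],s["wrist_force"],r.grip_point_offset)
E
```

```text
top [[392.1, 0.0, 322.5], [0.0, 392.1, 202.1], [0.0, 0.0, 1.0]] [ 0.38  -0.044  0.913] [[-0.03, -1.0, 0.0], [-0.98, 0.03, -0.22], [0.22, -0.01, -0.98]]
side [[478.3, 0.0, 317.9], [0.0, 478.3, 192.8], [0.0, 0.0, 1.0]] [0.423 0.686 0.888] [[-0.98, -0.22, -0.0], [-0.17, 0.74, -0.66], [0.15, -0.64, -0.76]]
0.1 [0.15252592 0.60555039 0.22157764] [[0.97, -0.244, -0.0], [-0.244, -0.97, -0.002], [0.0, 0.002, -1.0]] 1.0059921450101919 [-0.22204125 -0.19340071 -0.99610657] 0.0187
```

View pics/top0.png

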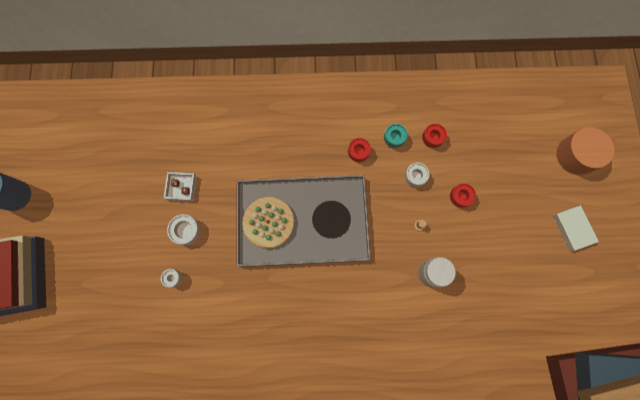

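View pics/side0.png

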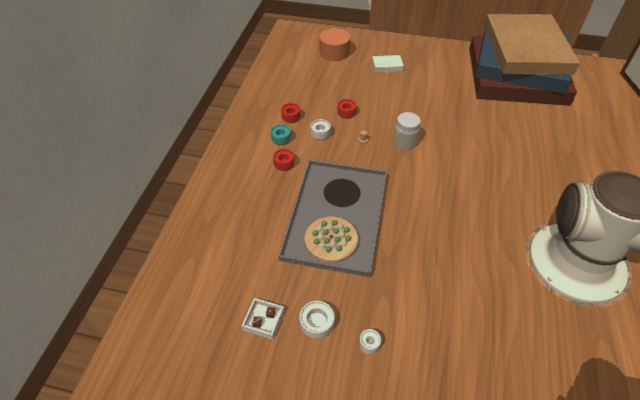

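Top-view candidates:
- White round dishes: large (182,229), medium (418,174), small (170,278).
- Look-alikes of the medium dish: red (360,149), (434,135) and (463,195), turquoise (396,135).
- Lid (421,225), with the jar at (440,272) as the other pale round thing.
- Pad (331,219), with the board at (268,222).

By the description I choose the white (418,174) as medium.

```bash
cat > h.py <<'E'
import cv2,numpy as np
from scipy.optimize import least_squares
def cal(cams,n):
    c=cams.get_calibration(n); R=cv2.Rodrigues(np.array(c["rvec"],float))[0]
    return np.array(c["camera_matrix"]),R,-R.T@np.array(c["tvec"],float).ravel()
def cast(c,px,z):
    K,R,C=c; px=np.atleast_2d(px).astype(float)
    d=np.c_[px,np.ones(len(px))]@np.linalg.inv(K).T@R
    return (C+d*((z-C[2])/d[:,2])[:,None])[:,:2]
def blob(mask,uv,maxd=25):
    cs,_=cv2.findContours(mask.astype(np.uint8),cv2.RETR_EXTERNAL,cv2.CHAIN_APPROX_NONE)
    cs=[c for c in cs if len(c)>8 and np.hypot(*(c[:,0].mean(0)-uv))<maxd]
    return max(cs,key=cv2.contourArea)[:,0] if cs else None
def circ(c,cont,z,rad,full=False):
    P=cast(c,cont,z); m=P.mean(0); d=m-c[2][:2]; d/=np.linalg.norm(d)
    # far side of the silhouette belongs to the upper rim
    Q=P if full else P[(P-m)@d>0.0]
    f=least_squares(lambda p:np.hypot(*(Q-p[:2]).T)-p[2],[*m,rad],loss="soft_l1",f_scale=.001)
    g=least_squares(lambda p:np.hypot(*(Q-p).T)-rad+.0008,m,loss="soft_l1",f_scale=.001)
    return g.x,f.x
E
python3 - <<'E'
from station import r,cams
from h import *
px={"top":dict(large=(182,229),medium=(418,174),small=(170,278),pad=(331,219),lid=(421,225)),
"side":dict(large=(317,319),medium=(321,129),small=(370,341),pad=(342,192),lid=(364,136))}
spec=dict(large=(.032,.034),medium=(.032,.027),small=(.032,.020),pad=(.015,.045))
for n in px:
    c=cal(cams,n); im=cv2.imread(f"pics/{n}0.png"); hsv=cv2.cvtColor(im,cv2.COLOR_BGR2HSV)
    white=(hsv[...,1]<75)&(hsv[...,2]>95); dark=(hsv[...,2]<75)
    for k,(z,rad) in spec.items():
        b=blob(dark if k=="pad" else white,px[n][k])
        if b is None: print(n,k,None); continue
        g,f=circ(c,b,z,rad,k=="pad"); print(n,k,g.round(4),f.round(4),len(b))
    print(n,"lid",cast(c,px[n]["lid"],.02).round(4))
    u,v=px[n]["lid"]
    crop=lambda u,v,w:cv2.resize(im[v-w:v+w,u-w:u+w],(390,390),interpolation=cv2.INTER_NEAREST)
    cv2.imwrite(f"pics/crop_{n}.png",np.hstack([crop(u,v,13),crop(*px[n]["medium"],30)]))
a,b=(cv2.imread(f"pics/crop_{n}.png") for n in px); cv2.imwrite("pics/crop.png",cv2.resize(np.vstack([a,b]),(585,585),interpolation=cv2.INTER_NEAREST))
E
```

```text
top large [0.5228 0.268 ] [0.5228 0.2679 0.0333] 91
top medium [ 0.6365 -0.2768] [ 0.6366 -0.2768  0.0262] 65
top small [0.4148 0.2902] [0.4149 0.2906 0.0188] 55
top pad [ 0.5378 -0.0716] [ 0.5377 -0.0717  0.043 ] 105
top lid [[ 0.5161 -0.278 ]]
side large [0.522  0.2711] [0.5219 0.2717 0.0337] 104
side medium [ 0.6369 -0.2732] [ 0.6369 -0.2734  0.0259] 58
side small [0.4142 0.2931] [0.4142 0.293  0.0191] 66
side pad [ 0.5377 -0.067 ] [ 0.5378 -0.0669  0.0431] 90
side lid [[ 0.5163 -0.2714]]
```

View pics/crop.png

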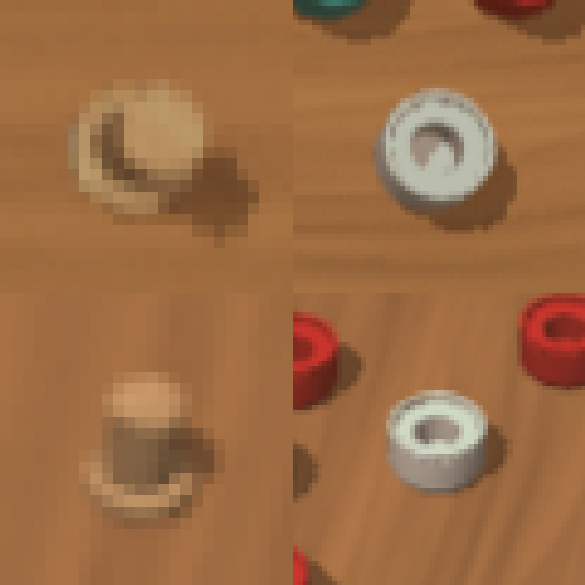

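The crops confirm that the medium dish is the white one, at top (418,174) and side (321,129), with red and turquoise neighbours. The lid shows its knob top at top (422,223) and side (363.5,132). Both views agree to about 4 mm, mostly in y, so I take the averages.

```bash
python3 -m handwheel '[[[0,0,-1.175,0,0,0,0.087],[0,0,-1.175,0,0,0,0.087],[0,0,0,0.035,0.032,0.005,0.087],[0,0,0,0.035,0.032,0.005,0.087],[0,0,0,0.035,0.032,0.005,0.087],[0,0,0,0.035,0.032,0.005,0.087],[0,0,0,0.035,0.032,0.005,0.087],[0,0,0,0.035,0.032,0.005,0.087],[0,0,0,0.035,0.032,0.005,0.087],[0,0,0,0.035,0.032,0.005,0.087],[0,0,0,0.035,0.032,0.005,0.087],[0,0,0,0.035,0.032,0.005,0.087]]]'
cat > st.py <<'E'
import sys,numpy as np
from station import r
s=r.sense(); p=np.array(s["tcp_pos"]); t=np.array([float(a) for a in sys.argv[1:4]]) if len(sys.argv)>3 else p
R=np.array(s["ee_rot"]); print("t",round(s["time_s"],2),"tcp",p.round(4),"tool shift",(R.T@(t-p)).round(4),"x",R[:,0].round(3),"z",R[:,2].round(3),"w",round(s["gripper_width"]*.087,4),"F",np.round(s["wrist_force"],1),"g",round(s["gripper_force"],1))
E
python3 st.py .5224 .2695 .015
python3 - <<'E'
from station import cams
from h import *
for n,p in(("top",(422,222.9)),("side",(363.5,132.3))): print(cast(cal(cams,n),p,.03).round(4))
E
```

```text
time_s: 1.3
tcp_pos: [0.5034, 0.2842, 0.1721]
ee_rot: [[1.0, -0.001, -0.001], [-0.001, -1.0, -0.0], [-0.001, 0.0, -1.0]]
wrist_force: [0.5, 1.5, -0.2]
gripper_width: 0.996
gripper_force: 0.0
t 1.3 tcp [0.5034 0.2842 0.1721] tool shift [0.0191 0.0146 0.1571] x [ 1.    -0.001 -0.001] z [-0.001 -0.    -1.   ] w 0.0866 F [ 0.5  1.5 -0.2] g 0.0
[[ 0.5194 -0.2781]]
[[ 0.5189 -0.2745]]
```

```bash
python3 -m handwheel '[[[0,0,0,0.019,0.0145,0.02,0.087],[0,0,0,0,0,0.035,0.087],[0,0,0,0,0,0.035,0.087],[0,0,0,0,0,0.035,0.087],[0,0,0,0,0,0.02,0.087],[0,0,0,0,0,0.014,0.087],[0,0,0,0,0,0,0.087],[0,0,0,0,0,0,0.087]]]'; python3 st.py .5224 .2695 .013
```

```text
time_s: 2.1
tcp_pos: [0.5215, 0.2713, 0.0135]
ee_rot: [[1.0, -0.0, -0.0], [-0.0, -1.0, -0.0], [-0.0, 0.0, -1.0]]
wrist_force: [-0.4, 0.1, 0.0]
gripper_width: 0.995
gripper_force: 0.0
t 2.1 tcp [0.5215 0.2713 0.0135] tool shift [0.0009 0.0018 0.0005] x [ 1. -0. -0.] z [-0. -0. -1.] w 0.0866 F [-0.4  0.1  0. ] g 0.0
```

```bash
python3 -m handwheel '[[[0,0,0,0.001,0.0015,0,0.087],[0,0,0,0,0,0,0.06],[0,0,0,0,0,0,0.06],[0,0,0,0,0,0,0.06],[0,0,0,0,0,0,0.06],[0,0,0,0,0,0,0.06],[0,0,0,0,0,0,0.06],[0,0,0,0,0,0,0.06],[0,0,0,0,0,0,0.06]]]'
python3 - <<'E'
from station import cams
import cv2,numpy as np
a=cams.capture("top")[170:300,120:260];b=cams.capture("side")[260:390,250:390]
cv2.imwrite("pics/g1.png",cv2.resize(np.hstack([a,b])[:,:,::-1],None,fx=2.8,fy=2.8))
E
```

```text
time_s: 3.0
tcp_pos: [0.5224, 0.2695, 0.0141]
ee_rot: [[1.0, -0.001, -0.0], [-0.001, -1.0, -0.001], [-0.0, 0.001, -1.0]]
wrist_force: [-1.0, -2.0, 5.9]
gripper_width: 0.78
gripper_force: 30.0
```

View pics/g1.png

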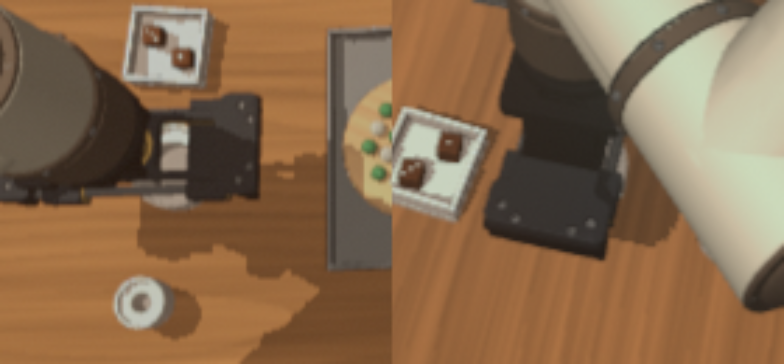

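The dish is held: the opening of 67.9 mm matches its 68 mm, and the square dish is untouched. I lift it and carry it over the pad.

```bash
python3 -m handwheel '[[[0,0,0,0,0,-0.015,0.06],[0,0,0,0,0,-0.03,0.06],[0,0,0,0,0,-0.03,0.06],[0,0,0,0.002,0.035,0,0.06],[0,0,0,0.002,0.042,0,0.06],[0,0,0,0.002,0.042,0,0.06],[0,0,0,0.002,0.042,0,0.06],[0,0,0,0.002,0.042,0,0.06],[0,0,0,0.002,0.042,0,0.06],[0,0,0,0.002,0.042,0,0.06],[0,0,0,0.0015,0.035,0,0.06],[0,0,0,0,0.0165,0,0.06]]]'; python3 -m handwheel '[[[0,0,0,0,0,0,0.06],[0,0,0,0,0,0,0.06]]]'; python3 st.py .5378 -.069 .029
```

```text
time_s: 4.3
tcp_pos: [0.5374, -0.0711, 0.0879]
ee_rot: [[1.0, -0.004, -0.0], [-0.004, -1.0, 0.0], [-0.0, -0.0, -1.0]]
wrist_force: [0.3, 0.4, -1.2]
gripper_width: 0.781
gripper_force: 30.0
time_s: 4.5
tcp_pos: [0.5376, -0.0687, 0.0881]
ee_rot: [[1.0, -0.002, -0.0], [-0.002, -1.0, 0.0], [-0.0, -0.0, -1.0]]
wrist_force: [0.8, 0.4, -0.7]
gripper_width: 0.782
gripper_force: 30.0
t 4.5 tcp [ 0.5376 -0.0687  0.0881] tool shift [0.0002 0.0003 0.0591] x [ 1.    -0.002 -0.   ] z [-0.  0. -1.] w 0.068 F [ 0.8  0.4 -0.7] g 30.0
```

```bash
python3 -m handwheel '[[[0,0,0,0,0,0.02,0.06],[0,0,0,0,0,0.02,0.06],[0,0,0,0,0,0.01,0.06],[0,0,0,0,0,0.005,0.06],[0,0,0,0,0,0.002,0.06],[0,0,0,0,0,0,0.06],[0,0,0,0,0,0,0.06]]]'; python3 -m handwheel '[[[0,0,0,0,0,0.001,0.06],[0,0,0,0,0,0,0.06],[0,0,0,0,0,0,0.06]]]'
```

```text
time_s: 5.2
tcp_pos: [0.5383, -0.0685, 0.0322]
ee_rot: [[1.0, -0.0, 0.002], [-0.0, -1.0, 0.0], [0.002, -0.0, -1.0]]
wrist_force: [-1.1, 0.2, -1.7]
gripper_width: 0.784
gripper_force: 30.0
time_s: 5.5
tcp_pos: [0.5378, -0.0688, 0.0308]
ee_rot: [[1.0, -0.001, 0.0], [-0.001, -1.0, 0.0], [0.0, -0.0, -1.0]]
wrist_force: [-0.4, 0.5, -1.1]
gripper_width: 0.78
gripper_force: 30.0
```

```bash
for i in 1; do python3 -m handwheel '[[[0,0,0,0,0,0.001,0.06],[0,0,0,0,0,0,0.06],[0,0,0,0,0,0,0.06]]]'; python3 -m handwheel '[[[0,0,0,0,0,0.001,0.06],[0,0,0,0,0,0,0.06],[0,0,0,0,0,0,0.06]]]'; done | grep -E "pos|wrist"
```

```text
tcp_pos: [0.5377, -0.0687, 0.0295]
wrist_force: [0.4, 0.3, -1.0]
tcp_pos: [0.5378, -0.0687, 0.0291]
wrist_force: [-2.4, 0.4, 4.5]
```

It has touched down (Fz went from -1 to +4.5). Now I let go, rise, and look.

```bash
python3 -m handwheel '[[[0,0,0,0,0,0,0.087],[0,0,0,0,0,0,0.087],[0,0,0,0,0,0,0.087],[0,0,0,0,0,0,0.087],[0,0,0,0,0,0,0.087],[0,0,0,0,0,-0.015,0.087],[0,0,0,0,0,-0.035,0.087],[0,0,0,0,0,-0.05,0.087],[0,0,0,0.02,0.045,0,0.087],[0,0,0,0.023,0.044,0,0.087],[0,0,0,0.023,0.044,0,0.087],[0,0,0,0.023,0.044,0,0.087]]]'; python3 st.py .6367 -.275 .012
python3 - <<'E'
from station import cams
from h import *
for n,uv,pu in(("top",(331,215),0),("side",(342,187),0)):
    im=cams.capture(n); cv2.imwrite(f"pics/{n}1.png",im[:,:,::-1]); hsv=cv2.cvtColor(im,cv2.COLOR_RGB2HSV)
    b=blob((hsv[...,1]<75)&(hsv[...,2]>125),uv)
    if b is not None: print(n,*circ(cal(cams,n),b,.047,.034),b.min(0),b.max(0))
a,b=(cv2.imread(f"pics/{n}1.png") for n in("top","side"))
cv2.imwrite("pics/s1.png",cv2.resize(np.hstack([a[150:290,240:420],b[110:250,250:430]]),(792,308)))
E
```

```text
time_s: 7.3
tcp_pos: [0.6273, -0.2474, 0.1287]
ee_rot: [[1.0, -0.0, 0.0], [-0.0, -1.0, 0.0], [0.0, -0.0, -1.0]]
wrist_force: [0.9, 0.3, -0.1]
gripper_width: 1.001
gripper_force: 0.0
t 7.3 tcp [ 0.6273 -0.2474  0.1287] tool shift [0.0094 0.0276 0.1168] x [ 1. -0.  0.] z [ 0.  0. -1.] w 0.0871 F [ 0.9  0.3 -0.1] g 0.0
side [ 0.5379808  -0.06641729] [ 0.53790654 -0.06570527  0.0338076 ] [327 173] [356 201]
```

View pics/s1.png

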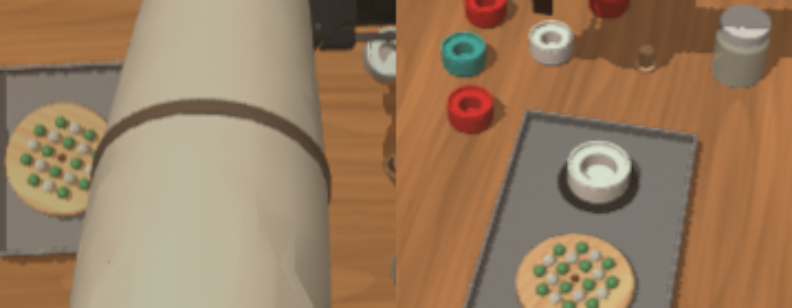

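The large dish sits at (0.538,-0.066) in the side view and the pad at (0.538,-0.067), so it is upright and centred. Next is the medium dish.

```bash
python3 -m handwheel '[[[0,0,0,0.009,0.0275,0,0.072],[0,0,0,0,0,0.03,0.072],[0,0,0,0,0,0.035,0.072],[0,0,0,0,0,0.03,0.072],[0,0,0,0,0,0.015,0.072],[0,0,0,0,0,0.006,0.072],[0,0,0,0,0,0,0.072],[0,0,0,0,0,0,0.072]]]'; python3 st.py .6367 -.275 .011
```

```text
time_s: 8.2
tcp_pos: [0.6368, -0.2735, 0.0143]
ee_rot: [[1.0, -0.0, 0.003], [-0.0, -1.0, -0.001], [0.003, 0.001, -1.0]]
wrist_force: [-0.3, -0.2, -0.6]
gripper_width: 0.833
gripper_force: 0.0
t 8.2 tcp [ 0.6368 -0.2735  0.0143] tool shift [-0.0001  0.0015  0.0033] x [ 1.    -0.     0.003] z [ 0.003 -0.001 -1.   ] w 0.0725 F [-0.3 -0.2 -0.6] g 0.0
```

```bash
python3 -m handwheel '[[[0,0,0,0,0.0005,0.001,0.072],[0,0,0,0,0,0,0.072],[0,0,0,0,0,0,0.072],[0,0,0,0,0,0,0.072]]]'; python3 st.py .6367 -.275 .0105; python3 -m handwheel '[[[0,0,0,0,0,0,0.045],[0,0,0,0,0,0,0.045],[0,0,0,0,0,0,0.045],[0,0,0,0,0,0,0.045],[0,0,0,0,0,0,0.045],[0,0,0,0,0,0,0.045],[0,0,0,0,0,0,0.045],[0,0,0,0,0,0,0.045]]]';python3 st.py .6367 -.275 .0105
```

```text
time_s: 8.6
tcp_pos: [0.6357, -0.2739, 0.012]
ee_rot: [[1.0, -0.001, 0.001], [-0.001, -1.0, -0.0], [0.001, 0.0, -1.0]]
wrist_force: [0.1, 0.3, -0.1]
gripper_width: 0.828
gripper_force: 0.0
t 8.6 tcp [ 0.6357 -0.2739  0.012 ] tool shift [0.001  0.0011 0.0015] x [ 1.    -0.001  0.001] z [ 0.001 -0.    -1.   ] w 0.072 F [ 0.1  0.3 -0.1] g 0.0
time_s: 9.4
tcp_pos: [0.6356, -0.2738, 0.0116]
ee_rot: [[1.0, -0.001, 0.0], [-0.001, -1.0, -0.0], [0.0, 0.0, -1.0]]
wrist_force: [0.2, -0.7, -0.4]
gripper_width: 0.61
gripper_force: 30.0
t 9.4 tcp [ 0.6356 -0.2738  0.0116] tool shift [0.0011 0.0012 0.0011] x [ 1.    -0.001  0.   ] z [ 0. -0. -1.] w 0.0531 F [ 0.2 -0.7 -0.4] g 30.0
```

```bash
python3 -m handwheel '[[[0,0,0,0,0,-0.015,0.045],[0,0,0,0,0,-0.03,0.045],[0,0,0,0,0,-0.035,0.045],[0,0,0,-0.014,-0.029,0,0.045],[0,0,0,-0.017,-0.036,0,0.045],[0,0,0,-0.017,-0.036,0,0.045],[0,0,0,-0.017,-0.036,0,0.045],[0,0,0,-0.017,-0.036,0,0.045],[0,0,0,-0.012,-0.023,0,0.045],[0,0,0,-0.005,-0.009,0,0.045],[0,0,0,0,0,0,0.045],[0,0,0,0,0,0,0.045]]]'; python3 st.py .5367 -.0687 .0536
```

```text
time_s: 10.6
tcp_pos: [0.5374, -0.0691, 0.0921]
ee_rot: [[1.0, -0.001, 0.001], [-0.001, -1.0, -0.0], [0.001, 0.0, -1.0]]
wrist_force: [0.5, -0.0, -0.6]
gripper_width: 0.609
gripper_force: 30.0
t 10.6 tcp [ 0.5374 -0.0691  0.0921] tool shift [-0.0008 -0.0004  0.0385] x [ 1.    -0.001  0.001] z [ 0.001 -0.    -1.   ] w 0.053 F [ 0.5 -0.  -0.6] g 30.0
```

```bash
python3 -m handwheel '[[[0,0,0,-0.0005,-0.0005,0.015,0.045],[0,0,0,0,0,0.015,0.045],[0,0,0,0,0,0.004,0.045],[0,0,0,0,0,0.001,0.045],[0,0,0,0,0,0.001,0.045],[0,0,0,0,0,0,0.045],[0,0,0,0,0,0,0.045]]]'; python3 st.py .5367 -.0687 .0536
python3 -m handwheel '[[[0,0,0,0,0,0.001,0.045],[0,0,0,0,0,0,0.045],[0,0,0,0,0,0,0.045]]]'| grep -E "pos|wrist"; python3 -m handwheel '[[[0,0,0,0,0,0.001,0.045],[0,0,0,0,0,0,0.045],[0,0,0,0,0,0,0.045]]]'| grep -E "pos|wrist"
```

```text
time_s: 11.3
tcp_pos: [0.5366, -0.0683, 0.0561]
ee_rot: [[1.0, -0.001, 0.001], [-0.001, -1.0, 0.0], [0.001, -0.0, -1.0]]
wrist_force: [0.1, -0.6, -0.5]
gripper_width: 0.608
gripper_force: 30.0
t 11.3 tcp [ 0.5366 -0.0683  0.0561] tool shift [0.0001 0.0004 0.0025] x [ 1.    -0.001  0.001] z [ 0.001  0.    -1.   ] w 0.0529 F [ 0.1 -0.6 -0.5] g 30.0
tcp_pos: [0.5362, -0.0681, 0.0547]
wrist_force: [0.1, -0.7, -1.8]
tcp_pos: [0.5362, -0.0682, 0.0535]
wrist_force: [-0.1, -0.2, -0.2]
```

```bash
python3 -m handwheel '[[[0,0,0,0,0,0.001,0.045],[0,0,0,0,0,0,0.045],[0,0,0,0,0,0,0.045]]]'| grep -E "pos|wrist"
```

```text
tcp_pos: [0.5362, -0.0682, 0.0535]
wrist_force: [-1.5, 1.0, 4.4]
```

Contact came at TCP 0.0535, exactly the seated height. I let go and head for the small dish.

```bash
python3 -m handwheel '[[[0,0,0,0,0,0,0.072],[0,0,0,0,0,0,0.072],[0,0,0,0,0,0,0.072],[0,0,0,0,0,0,0.072],[0,0,0,0,0,0,0.072],[0,0,0,0,0,-0.015,0.072],[0,0,0,0,0,-0.03,0.072],[0,0,0,0,0,-0.035,0.072],[0,0,0,-0.015,-0.042,0,0.06],[0,0,0,-0.015,-0.045,0,0.06],[0,0,0,-0.015,-0.045,0,0.06],[0,0,0,-0.015,-0.045,0,0.06]]]'; python3 -m handwheel '[[[0,0,0,-0.015,-0.045,0,0.06],[0,0,0,-0.015,-0.045,0,0.06],[0,0,0,-0.015,-0.045,0,0.06],[0,0,0,-0.012,-0.036,0,0.06],[0,0,0,-0.005,-0.012,0,0.06],[0,0,0,0,0,0,0.06],[0,0,0,0,0,0,0.06]]]'; python3 st.py .4145 .2917 .010
python3 - <<'E'
from station import cams
from h import *
for n,uv in(("top",(331,210)),("side",(342,175))):
    im=cams.capture(n); cv2.imwrite(f"pics/{n}2.png",im[:,:,::-1])
a,b=(cv2.imread(f"pics/{n}2.png") for n in("top","side"))
cv2.imwrite("pics/s2.png",cv2.resize(np.hstack([a[170:270,280:380],b[140:240,295:395]]),(780,390)))
E
```

```text
time_s: 13.4
tcp_pos: [0.4756, 0.1102, 0.1328]
ee_rot: [[1.0, -0.001, 0.001], [-0.001, -1.0, 0.0], [0.001, -0.0, -1.0]]
wrist_force: [1.4, 0.5, -0.7]
gripper_width: 0.694
gripper_force: 0.0
time_s: 14.1
tcp_pos: [0.4142, 0.2911, 0.1323]
ee_rot: [[1.0, -0.001, -0.001], [-0.001, -1.0, -0.001], [-0.001, 0.001, -1.0]]
wrist_force: [-0.1, -0.2, -0.1]
gripper_width: 0.693
gripper_force: 0.0
t 14.1 tcp [0.4142 0.2911 0.1323] tool shift [ 0.0003 -0.0007  0.1223] x [ 1.    -0.001 -0.001] z [-0.001 -0.001 -1.   ] w 0.0603 F [-0.1 -0.2 -0.1] g 0.0
```

View pics/s2.png

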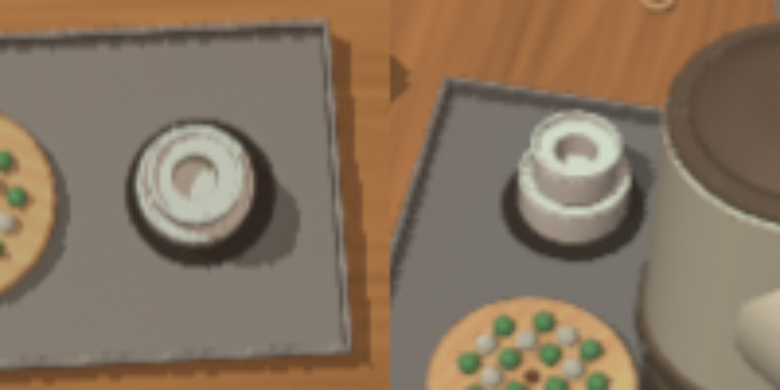

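The pictures show the medium dish seated level and concentric in the large one, at top about (330,216) and side about (342,178). Next is the small dish.

```bash
python3 -m handwheel '[[[0,0,0,0.0003,-0.0005,0.025,0.06],[0,0,0,0,0,0.035,0.06],[0,0,0,0,0,0.035,0.06],[0,0,0,0,0,0.018,0.06],[0,0,0,0,0,0.008,0.06],[0,0,0,0,0,0,0.06],[0,0,0,0,0,0,0.06],[0,0,0,0,0,0,0.06],[0,0,0,0,0,0,0.06]]]'; python3 st.py .4145 .2917 .0105
```

```text
time_s: 15.1
tcp_pos: [0.4152, 0.2929, 0.0126]
ee_rot: [[1.0, -0.001, 0.001], [-0.001, -1.0, 0.002], [0.001, -0.002, -1.0]]
wrist_force: [0.3, 0.2, -0.6]
gripper_width: 0.687
gripper_force: 0.0
t 15.1 tcp [0.4152 0.2929 0.0126] tool shift [-0.0007  0.0012  0.0021] x [ 1.    -0.001  0.001] z [ 0.001  0.002 -1.   ] w 0.0598 F [ 0.3  0.2 -0.6] g 0.0
```

```bash
python3 -m handwheel '[[[0,0,0,-0.0005,0.001,0.0015,0.06],[0,0,0,0,0,0,0.06],[0,0,0,0,0,0,0.06],[0,0,0,0,0,0,0.03],[0,0,0,0,0,0,0.03],[0,0,0,0,0,0,0.03],[0,0,0,0,0,0,0.03],[0,0,0,0,0,0,0.03],[0,0,0,0,0,0,0.03],[0,0,0,0,0,0,0.03],[0,0,0,0,0,0,0.03],[0,0,0,0,0,0,0.03]]]'; python3 st.py .4145 .2917 .0105
```

```text
time_s: 16.3
tcp_pos: [0.4142, 0.2912, 0.01]
ee_rot: [[1.0, -0.001, -0.0], [-0.001, -1.0, -0.0], [-0.0, 0.0, -1.0]]
wrist_force: [-0.1, 0.1, 0.3]
gripper_width: 0.446
gripper_force: 30.0
t 16.3 tcp [0.4142 0.2912 0.01  ] tool shift [ 0.0003 -0.0005 -0.0005] x [ 1.    -0.001 -0.   ] z [-0. -0. -1.] w 0.0388 F [-0.1  0.1  0.3] g 30.0
```

```bash
python3 -m handwheel '[[[0,0,0,0,0,-0.015,0.03],[0,0,0,0,0,-0.03,0.03],[0,0,0,0,0,-0.04,0.03],[0,0,0,0,0,-0.025,0.03],[0,0,0,0.01,0.029,0,0.03],[0,0,0,0.014,0.042,0,0.03],[0,0,0,0.014,0.042,0,0.03],[0,0,0,0.014,0.042,0,0.03],[0,0,0,0.014,0.042,0,0.03],[0,0,0,0.014,0.042,0,0.03],[0,0,0,0.014,0.042,0,0.03],[0,0,0,0.014,0.038,0,0.03]]]'; python3 -m handwheel '[[[0,0,0,0.010,0.028,0,0.03],[0,0,0,0.0045,0.011,0,0.03],[0,0,0,0,0,0,0.03],[0,0,0,0,0,0,0.03],[0,0,0,0,0,0,0.03]]]'; python3 st.py .537 -.0682 .079
```

```text
time_s: 17.5
tcp_pos: [0.5222, -0.0296, 0.12]
ee_rot: [[1.0, -0.001, 0.0], [-0.001, -1.0, 0.0], [0.0, -0.0, -1.0]]
wrist_force: [0.9, 1.1, -0.9]
gripper_width: 0.447
gripper_force: 30.0
time_s: 18.0
tcp_pos: [0.5361, -0.0656, 0.12]
ee_rot: [[1.0, 0.001, -0.0], [0.001, -1.0, 0.0], [-0.0, -0.0, -1.0]]
wrist_force: [-0.1, -0.3, -1.1]
gripper_width: 0.448
gripper_force: 30.0
t 18.0 tcp [ 0.5361 -0.0656  0.12  ] tool shift [0.0009 0.0026 0.041 ] x [ 1.     0.001 -0.   ] z [-0.  0. -1.] w 0.039 F [-0.1 -0.3 -1.1] g 30.0
```

```bash
python3 -m handwheel '[[[0,0,0,0.001,0.0025,0.01,0.03],[0,0,0,0,0,0.015,0.03],[0,0,0,0,0,0.008,0.03],[0,0,0,0,0,0.004,0.03],[0,0,0,0,0,0.001,0.03],[0,0,0,0,0,0,0.03],[0,0,0,0,0,0,0.03],[0,0,0,0,0,0,0.03]]]'; python3 st.py .537 -.0682 .079
python3 -m handwheel '[[[0,0,0,0,0,0.001,0.03],[0,0,0,0,0,0,0.03],[0,0,0,0,0,0,0.03]]]'| grep -E "pos|wrist"
```

```text
time_s: 18.8
tcp_pos: [0.5378, -0.0692, 0.0825]
ee_rot: [[1.0, -0.001, 0.001], [-0.001, -1.0, 0.0], [0.001, -0.0, -1.0]]
wrist_force: [0.2, 0.8, 0.1]
gripper_width: 0.446
gripper_force: 30.0
t 18.8 tcp [ 0.5378 -0.0692  0.0825] tool shift [-0.0008 -0.001   0.0035] x [ 1.    -0.001  0.001] z [ 0.001  0.    -1.   ] w 0.0388 F [0.2 0.8 0.1] g 30.0
tcp_pos: [0.5375, -0.0693, 0.0811]
wrist_force: [-0.7, 0.1, 0.3]
```

```bash
python3 -m handwheel '[[[0,0,0,-0.0005,-0.001,0.001,0.03],[0,0,0,0,0,0,0.03],[0,0,0,0,0,0,0.03]]]'| grep -E "pos|wrist"; python3 -m handwheel '[[[0,0,0,0,0,0.001,0.03],[0,0,0,0,0,0,0.03],[0,0,0,0,0,0,0.03]]]'| grep -E "pos|wrist"
```

```text
tcp_pos: [0.5369, -0.0682, 0.08]
wrist_force: [-0.5, -0.2, -1.0]
tcp_pos: [0.537, -0.0682, 0.079]
wrist_force: [0.2, -0.4, -0.7]
```

```bash
python3 -m handwheel '[[[0,0,0,0,0,0.001,0.03],[0,0,0,0,0,0,0.03],[0,0,0,0,0,0,0.03]]]'| grep -E "pos|wrist"
```

```text
tcp_pos: [0.5371, -0.0682, 0.079]
wrist_force: [-2.6, 0.9, 5.0]
```

Contact came at 0.079, so the small dish is seated. I let go and move to above the lid.

```bash
python3 -m handwheel '[[[0,0,0,0,0,0,0.06],[0,0,0,0,0,0,0.06],[0,0,0,0,0,0,0.06],[0,0,0,0,0,0,0.06],[0,0,0,0,0,0,0.06],[0,0,0,0,0,-0.015,0.06],[0,0,0,0,0,-0.03,0.06],[0,0,0,0,0,-0.03,0.06],[0,0,0,-0.003,0.036,0,0.045],[0,0,0,-0.004,0.045,0,0.045],[0,0,0,-0.004,0.045,0,0.045],[0,0,0,-0.004,0.045,0,0.045]]]'; python3 -m handwheel '[[[0,0,0,-0.003,0.028,0,0.045],[0,0,0,0,0.009,0,0.045],[0,0,0,0,0,0,0.045],[0,0,0,0,0,0,0.045],[0,0,0,0,0,0,0.045]]]';python3 st.py .519 -.276 .010
python3 - <<'E'
from station import cams
from h import *
for n in("top","side"): cv2.imwrite(f"pics/{n}3.png",cams.capture(n)[:,:,::-1])
a,b=(cv2.imread(f"pics/{n}3.png") for n in("top","side"))
cv2.imwrite("pics/s3.png",cv2.resize(np.hstack([a[150:290,290:470],b[90:230,270:450]]),(792,308)))
E
```

```text
time_s: 21.2
tcp_pos: [0.5216, -0.2407, 0.1532]
ee_rot: [[1.0, 0.0, 0.0], [0.0, -1.0, -0.0], [0.0, 0.0, -1.0]]
wrist_force: [1.5, 0.6, -1.2]
gripper_width: 0.527
gripper_force: 0.0
time_s: 21.7
tcp_pos: [0.5191, -0.275, 0.1531]
ee_rot: [[1.0, 0.001, -0.0], [0.001, -1.0, 0.0], [-0.0, -0.0, -1.0]]
wrist_force: [0.1, 0.0, 0.8]
gripper_width: 0.512
gripper_force: 0.0
t 21.7 tcp [ 0.5191 -0.275   0.1531] tool shift [-1.000e-04  1.000e-03  1.431e-01] x [ 1.     0.001 -0.   ] z [-0.  0. -1.] w 0.0446 F [0.1 0.  0.8] g 0.0
```

View pics/s3.png

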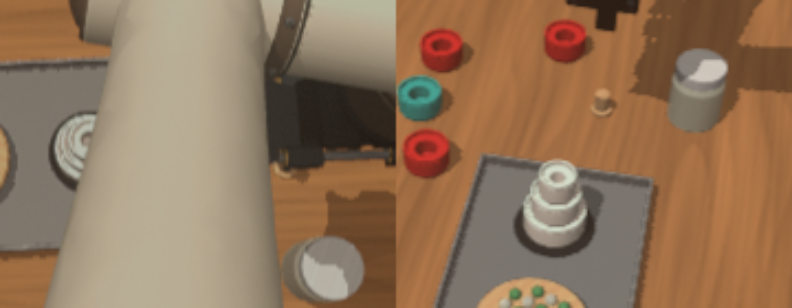

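The three dishes stand level and concentric, at side about (397,185). The lid is still standing at side (364,136). Now I descend on it.

```bash
python3 -m handwheel '[[[0,0,0,0,0.0005,0.025,0.045],[0,0,0,0,0,0.04,0.045],[0,0,0,0,0,0.04,0.045],[0,0,0,0,0,0.025,0.045],[0,0,0,0,0,0.01,0.045],[0,0,0,0,0,0.001,0.045],[0,0,0,0,0,0,0.045],[0,0,0,0,0,0,0.045],[0,0,0,0,0,0,0.045],[0,0,0,0,0,0,0.045]]]'; python3 st.py .519 -.276 .0103
```

```text
time_s: 22.8
tcp_pos: [0.5194, -0.2769, 0.0131]
ee_rot: [[1.0, -0.001, 0.002], [-0.001, -1.0, -0.0], [0.002, 0.0, -1.0]]
wrist_force: [0.5, 0.4, 0.2]
gripper_width: 0.519
gripper_force: 0.0
t 22.8 tcp [ 0.5194 -0.2769  0.0131] tool shift [-0.0004 -0.0009  0.0028] x [ 1.    -0.001  0.002] z [ 0.002 -0.    -1.   ] w 0.0452 F [0.5 0.4 0.2] g 0.0
```

```bash
python3 -m handwheel '[[[0,0,0,0,-0.0005,0.0018,0.045],[0,0,0,0,0,0,0.045],[0,0,0,0,0,0,0.045],[0,0,0,0,0,0,0.045],[0,0,0,0,0,0,0.012],[0,0,0,0,0,0,0.012],[0,0,0,0,0,0,0.012],[0,0,0,0,0,0,0.012],[0,0,0,0,0,0,0.012],[0,0,0,0,0,0,0.012],[0,0,0,0,0,0,0.012],[0,0,0,0,0,0,0.012]]]'; python3 st.py .519 -.276 .0103
```

```text
time_s: 24.0
tcp_pos: [0.5189, -0.2762, 0.0103]
ee_rot: [[1.0, -0.001, 0.0], [-0.001, -1.0, -0.0], [0.0, 0.0, -1.0]]
wrist_force: [-0.0, -0.3, -0.1]
gripper_width: 0.191
gripper_force: 30.0
t 24.0 tcp [ 0.5189 -0.2762  0.0103] tool shift [ 0.0001 -0.0002 -0.    ] x [ 1.    -0.001  0.   ] z [ 0. -0. -1.] w 0.0166 F [-0.  -0.3 -0.1] g 30.0
```

```bash
python3 -m handwheel '[[[0,0,0,0,0,-0.015,0.012],[0,0,0,0,0,-0.04,0.012],[0,0,0,0,0,-0.045,0.012],[0,0,0,0,0,-0.035,0.012],[0,0,0,0.003,-0.03,0,0.012],[0,0,0,0.003,-0.038,0,0.012],[0,0,0,0.003,-0.038,0,0.012],[0,0,0,0.003,-0.038,0,0.012],[0,0,0,0.003,-0.03,0,0.012],[0,0,0,0.002,-0.02,0,0.012],[0,0,0,0.0014,-0.011,0,0.012],[0,0,0,0,-0.003,0,0.012]]]'; python3 -m handwheel '[[[0,0,0,0,0,0,0.012],[0,0,0,0,0,0,0.012],[0,0,0,0,0,0,0.012]]]'|grep xx; python3 st.py .5373 -.0682 .1063;python3 - <<'E'
from station import cams
from h import *
for n in("top","side"): cv2.imwrite(f"pics/{n}4.png",cams.capture(n)[:,:,::-1])
a,b=(cv2.imread(f"pics/{n}4.png") for n in("top","side"))
cv2.imwrite("pics/s4.png",cv2.resize(b[100:220,280:440],(640,480)))
E
```

```text
time_s: 25.2
tcp_pos: [0.5375, -0.0674, 0.1452]
ee_rot: [[1.0, 0.001, -0.0], [0.001, -1.0, 0.0], [-0.0, -0.0, -1.0]]
wrist_force: [0.1, -0.4, -0.4]
gripper_width: 0.193
gripper_force: 30.0
t 25.5 tcp [ 0.5372 -0.0691  0.1452] tool shift [ 0.0001 -0.0009  0.0389] x [ 1.    -0.002 -0.   ] z [-0. -0. -1.] w 0.0167 F [-0.3  0.9  0.1] g 30.0
```

View pics/s4.png

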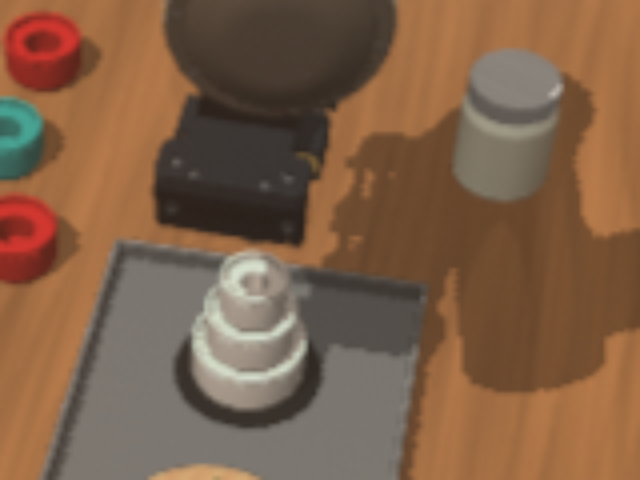

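The picture shows the tower intact and the jar in place. The gripper body hides the lid from the side view, which is expected at this height. I lower the lid.

```bash
python3 -m handwheel '[[[0,0,0,0,-0.0005,0.015,0.012],[0,0,0,0,0,0.015,0.012],[0,0,0,0,0,0.004,0.012],[0,0,0,0,0,0.002,0.012],[0,0,0,0,0,0,0.012],[0,0,0,0,0,0,0.012],[0,0,0,0,0,0,0.012]]]'|grep xx; python3 st.py .5373 -.0682 .1063
python3 -m handwheel '[[[0,0,0,0,0,0.001,0.012],[0,0,0,0,0,0,0.012],[0,0,0,0,0,0,0.012]]]'| grep -E "pos|wrist"
```

```text
t 26.3 tcp [ 0.5378 -0.0677  0.1099] tool shift [-0.0005  0.0005  0.0036] x [ 1.    -0.001  0.001] z [ 0.001  0.    -1.   ] w 0.0167 F [-0.3 -0.1 -0.1] g 30.0
tcp_pos: [0.5374, -0.0677, 0.1083]
wrist_force: [0.5, -0.9, 0.1]
```

```bash
python3 -m handwheel '[[[0,0,0,0,0.0005,0.001,0.012],[0,0,0,0,0,0,0.012],[0,0,0,0,0,0,0.012]]]'| grep -E "pos|wrist"; python3 -m handwheel '[[[0,0,0,0,0,0.001,0.012],[0,0,0,0,0,0,0.012],[0,0,0,0,0,0,0.012]]]'| grep -E "pos|wrist"
```

```text
tcp_pos: [0.5374, -0.0683, 0.1072]
wrist_force: [0.4, 0.1, -0.5]
tcp_pos: [0.5374, -0.0682, 0.1063]
wrist_force: [-0.2, 0.3, -0.2]
```

```bash
python3 -m handwheel '[[[0,0,0,0,0,0.001,0.012],[0,0,0,0,0,0,0.012],[0,0,0,0,0,0,0.012]]]'| grep -E "pos|wrist"
```

```text
tcp_pos: [0.5376, -0.0682, 0.1061]
wrist_force: [-1.5, 1.2, 6.3]
```

```bash
python3 -m handwheel '[[[0,0,0,0,0,0,0.045],[0,0,0,0,0,0,0.045],[0,0,0,0,0,0,0.045],[0,0,0,0,0,0,0.045],[0,0,0,0,0,0,0.045],[0,0,0,0,0,-0.015,0.045],[0,0,0,0,0,-0.03,0.045],[0,0,0,0,0,-0.03,0.045],[0,0,0,-0.01,-0.04,0,0.045],[0,0,0,-0.01,-0.045,0,0.045],[0,0,0,-0.01,-0.045,0,0.045],[0,0,0,-0.01,-0.045,0,0.045]]]'; python3 -m handwheel '[[[0,0,0,-0.01,-0.045,0,0.045],[0,0,0,-0.01,-0.045,0,0.045],[0,0,0,-0.01,-0.045,0,0.045],[0,0,0,0,0,0,0.045],[0,0,0,0,0,0,0.045],[0,0,0,0,0,0,0.045]]]'|grep xx;python3 st.py
python3 - <<'E'
from station import cams
from h import *
for n in("top","side"): cv2.imwrite(f"pics/{n}5.png",cams.capture(n)[:,:,::-1])
a,b=(cv2.imread(f"pics/{n}5.png") for n in("top","side"))
cv2.imwrite("pics/s5.png",cv2.resize(np.hstack([a[150:290,290:470],b[90:230,270:450]]),(792,308)))
E
```

```text
time_s: 28.7
tcp_pos: [0.4969, 0.1082, 0.1804]
ee_rot: [[1.0, -0.001, 0.0], [-0.001, -1.0, 0.0], [0.0, -0.0, -1.0]]
wrist_force: [0.9, 0.4, -0.1]
gripper_width: 0.513
gripper_force: 0.0
t 29.3 tcp [0.4675 0.2411 0.18  ] tool shift [0. 0. 0.] x [ 1.    -0.001 -0.001] z [-0.001 -0.001 -1.   ] w 0.0451 F [ 0.5 -1.1  0.1] g 0.0
```

View pics/s5.png

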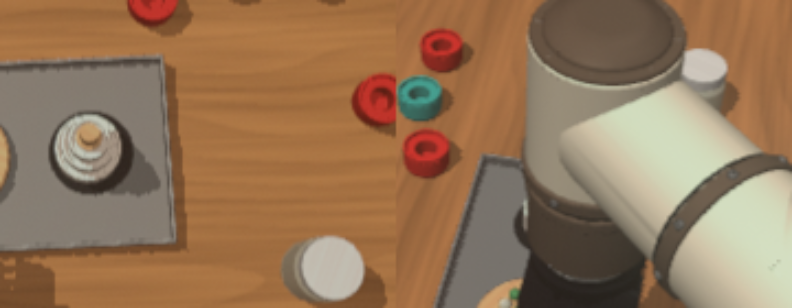

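The top view shows the whole tower with the lid on top, concentric, at top about (331,213). The jar and look-alikes are in place and the robot is clear, so I hand in.

```bash
python3 -c "
from station import r
print(r.finish_job())"
```

```text
the job is handed in; nothing more can be done
None
```

The tower (large, medium and small dish, then the lid) stands on the pad and the job was handed in at about 29 s; seating was checked by contact height and camera, but no verdict was returned.

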